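Peel the top palette off the stuck stack and present it

TASK

The top paint palette is stuck on its stack. Take it by the yellow corner tab and peel it: tip the tab corner up a good 4 cm while the opposite corner still rests on the stack, then lift it clear, leaving the stack standing where it is and the other things on the table alone. Present it: finish still holding it by the tab, level and still, about 15 cm above the table with its middle over the middle of the round cork mat; do not put it down or let go.

Things in the scene. Friction and masses are not known exactly. Their poses are not given: they have to be found in the camera images.
- tray: white six-well paint palette, 60 g, on top of the stack. Origin: centre of its underside; x along its long, y along its short side, z up. Pan 114 x 78 mm, 18 mm deep; flat rim 150 x 110 mm from 18 to 22 mm above the origin. Yellow upright tab on the rim's (-x, -y) corner. Seated: origin 22 mm above the stack's origin, axes parallel, rim on the stack's rim, pan with 5 mm play in its well.
- tab (a point): grip point in the yellow tab, 24 mm above the rim's top face, at (-66, -48.4, 46) mm in the tray's frame. The tab is an upright plate 6 mm thick, 28 mm long, its top 32 mm above the rim's top face. Its length runs along the tray's diagonal to the opposite corner, so fingers close on it across that diagonal; fingertips must stay above the rim.
- far_corner (a point): the tray's rim corner opposite the tab, underside, at (75, 55, 18) mm in the tray's frame: the tray can be tipped about it
- stack: rest of the stack, on a dark steel base 186 x 146 x 6 mm, 1.5 kg, loose; rim top 40 mm up. Origin: centre of its underside. Four sprung steel posts with 12 mm balls (tops 54 mm up), one on each side at (8,-59), (-79,8), (-8,59), (79,-8) mm, hold the tray down with about 2 N each (4 to 5 N at the tab) until the rim there has risen about 5 mm and snaps past.
- mat: round cork mat, 130 mm diameter, 4 mm thick, fixed on the table. Origin: centre of its underside.
- tape_roll: roll of masking tape lying flat, stuck to the table, 100 mm diameter, 24 mm high; origin at the centre of its underside; leave alone
- vial_pink: small glitter vial with white cap, 20 mm diameter, 36 mm high, standing; origin at the centre of its underside; leave alone
- vial_teal: small glitter vial with black cap, 20 mm diameter, 36 mm high, standing; origin at the centre of its underside; leave alone
- flat_brush: flat paint brush with black handle, 81 x 246 x 31 mm, lying at the table's front edge, stuck to it; origin at the centre of its underside; leave alone

How it is judged:
By the outcome, as a careful person would: the job done as asked, in the order asked, and still so for the second after the job is handed in, while the arm keeps its last pose, push and grip.
It also fails if it takes over 38 s, if anything falls off the work surface, if the arm or the gripper's body presses on something with over 40 N, if the wrist force passes 120 N, or if a joint passes its speed limit or range.

ROBOT

A 6-joint arm with a two-finger parallel gripper is mounted at the origin on a cart in front of the work surface, level with it; the furniture and walls round the work are solid. World frame = base frame: x ahead of the robot, y to its left, z up, the work surface at z = 0. Lengths are in m, angles in degrees, forces in N, time in s.
With the tool pointing down it reaches from about 0.4 to 0.825 m from the base axis. Payload 7 kg.
Tool frame: the origin (TCP) lies at the centre of the arm's flange, where the gripper is bolted on; the fingertips stand 178 mm ahead of it and the grasp point (between the pads) lies 159 mm ahead of it (r.tips_ahead is the z of the fingertips in the tool frame, in m); z points along the fingers, y is the line along which they close (so a half turn about z gives the same grasp; the last joint's range is limited). The gripper opens to 88 mm and grips with 3 to 60 N. Pads are 19 mm wide; open, the fingers measure 130 mm over their backs; the gripper's body (78 mm by 193 mm) begins 47 mm behind the grasp point.
Start: joints at [-47.951, 20.546, 0.682, 0, -70.136, -16.507], TCP at [0.291, -0.609, 0.405] pointing down, gripper open.
Joint ranges: [-176.03, 176.03], [-82.01, 121.73], [-58.28, 71.71], [-173.87, 95.51], [-174.79, -0.11], [-173.66, 173.66]. Speed limits (degrees/s): [136.94, 136.94, 172.46, 180, 180, 180].

INTERFACE

Orientations are given as [roll, pitch, yaw] about the fixed x, y, z axes, in that order (R = Rz(yaw) Ry(pitch) Rx(roll)).
In Python, from plant import r gives the robot as it stands. The module is installed in compiled form; this text tells all that it offers.
- The arm moves only by the shell command python3 -m pendant 'ROWS' [FORCE]. ROWS is JSON, a list that holds one entry, the list of rows, each a list of 7 numbers: the shift along the tool's x, y, z in m, then the turn, a rotation vector about the tool's x, y, z in degrees, then the gripper command: -1 is shut, 1 is fully open, values between are in proportion. A call has 1 to 5 rows; each row is the pose to reach, as a shift and turn from the pose commanded when the call began, along the tool's axes at that moment; what a row does not reach only later rows make up. A row lasts 1/10 s, in which the tool goes at most 50 mm and 8.59 degrees, less where a joint would pass 70% of its speed; a pose out of reach is approached as far as the arm can. A call with a gripper value outside its range is refused whole. The fingers move at their own pace and stop on an object; FORCE is the grip in N (left out, the last holds). Time passes only in rows, so rows that repeat a pose let the fingers close. It gives the time, the measured TCP pose, the force, the opening and the grip force at its end, in the units of the state.
- r.get_state(): the state, without advancing time (a new reading comes with each control period).
- r.capture(name): name is "side" or "top"; returns the picture (420x560x3 uint8, red, green, blue); there is no depth.
- r.camera_params(name): a dict with "fx", "fy", "cx", "cy" (pixels), "dist_coeffs" ([k1, k2, p1, p2, k3] as OpenCV has them; the pictures are not rectified), "R" (3x3) and "t" (3): a world point X has camera coordinates R X + t. Camera axes: x right, y down, z forward; pixel columns grow to the right and rows downward; lengths in m; the calibration is good to about 2 mm. A picture is of the moment at which its call begins. camera_params takes no time and is no camera call.
- r.close_job(): hands the job in; it is judged then, once.
The state is a dict: "time_s": time; "joints": joint angles; "qd": joint speeds; "joint_torque": joint torques, N m; "tcp_pos": TCP position; "eef_rot": TCP orientation; "contact_force": force on the tool from outside, world axes, zero at the start; "moment": the same for the moment, N m; "gripper_width": finger opening in m; "gripper_force": force on a finger pad.
Only numpy, scipy, OpenCV 4.12 (cv2) and the standard library are available. Lean on these libraries where they do the work, as an engineer would, in place of code of your own. Each camera call takes 0.05 s, during which the arm holds its last target. There are 200 camera calls.

## Working session

There is one attempt and no reset: what is moved stays moved. The work goes in short steps, Python scripts to look and compute and a shell command to move; the robot and the scene stay as the last step left them, time stands still between calls to the robot, and variables do not carry over. Pictures are saved under pics/ and viewed, at most 10 in all, crops included, and the job is handed in when it is done.

```bash
mkdir -p pics; python3 - <<'E'
from plant import r
import cv2,pickle
d={}
for n in("top","side"):
    im=r.capture(n);d[n]=(im,r.camera_params(n));cv2.imwrite(f"pics/{n}0.png",im[:,:,::-1])
    print(n,d[n][1])
pickle.dump(d,open("d0.pkl","wb"))
s=r.get_state();print({k:s[k] for k in("time_s","tcp_pos","eef_rot","gripper_width","contact_force")},r.tips_ahead)
E
```

```text
top {'fx': 444.0769781811374, 'fy': 444.0769781811374, 'cx': 287.4396733346594, 'cy': 210.36920567900194, 'dist_coeffs': array([-0.09134806,  0.        ,  0.        ,  0.        ,  0.        ]), 'R': array([[-0.00711735, -0.99993521,  0.00888346],
       [-0.98037247,  0.00522719, -0.19708501],
       [ 0.19702581, -0.01011182, -0.98034615]]), 't': array([0.07296156, 0.51293291, 0.83218714])}
side {'fx': 460.8045622398898, 'fy': 460.8045622398898, 'cx': 282.2805486721907, 'cy': 203.83129518110525, 'dist_coeffs': array([-0.06254853,  0.        ,  0.        ,  0.        ,  0.        ]), 'R': array([[ 0.85928114, -0.5114732 , -0.00557505],
       [-0.27580377, -0.45411945, -0.84717637],
       [ 0.43077627,  0.7295003 , -0.53128252]]), 't': array([-0.38133599,  0.23809919,  0.77482886])}
{'time_s': 0.1, 'tcp_pos': array([ 0.29095641, -0.60888614,  0.4038389 ]), 'eef_rot': array([ 1.79915900e+02, -9.40481754e-03, -1.54463174e+02]), 'gripper_width': 0.08763320430839244, 'contact_force': array([-0.81597419,  0.52110838, -0.65640941])} 0.1781
```

View pics/top0.png

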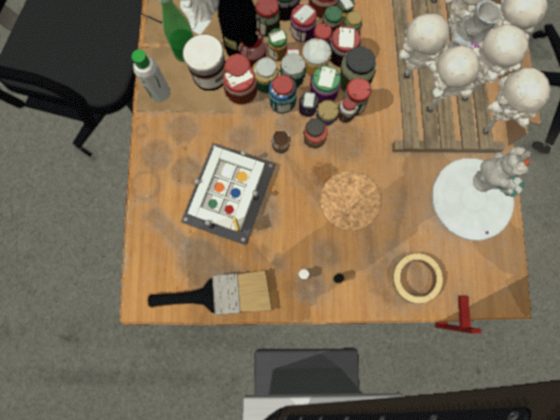

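View pics/side0.png

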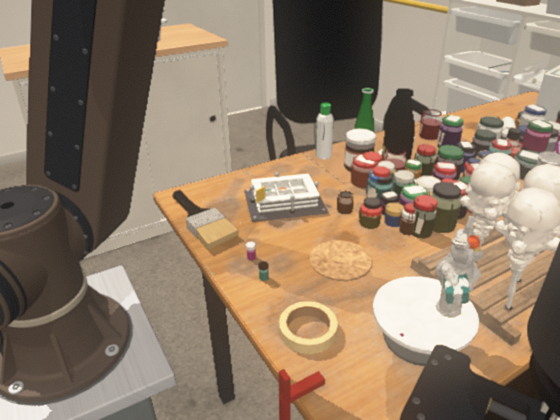

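The top view shows the tray near (230,188) with its yellow tab near (237,224), the mat at (350,200), and the vials at (304,273) and (339,278). The side view shows the tab at about (261,195). Next I measure these.

```bash
cat >h.py <<'E'
import cv2,numpy as np
def ray(c,uv):
    K=np.array([[c['fx'],0,c['cx']],[0,c['fy'],c['cy']],[0,0,1]])
    p=cv2.undistortPoints(np.array(uv,float).reshape(-1,1,2),K,c['dist_coeffs']).reshape(-1,2)
    d=np.c_[p,np.ones(len(p))]@c['R']; return -c['R'].T@c['t'],d
def onz(c,uv,z):
    o,d=ray(c,uv); return o+d*((z-o[2])/d[:,2])[:,None]
def two(c1,u1,c2,u2):
    o1,d1=ray(c1,u1);o2,d2=ray(c2,u2);d1=d1[0];d2=d2[0]
    s=np.linalg.lstsq(np.c_[d1,-d2],o2-o1,rcond=None)[0]
    a=o1+s[0]*d1;b=o2+s[1]*d2;return (a+b)/2,np.linalg.norm(a-b)
def proj(c,X):
    K=np.array([[c['fx'],0,c['cx']],[0,c['fy'],c['cy']],[0,0,1]])
    return cv2.projectPoints(np.array(X,float).reshape(-1,1,3),cv2.Rodrigues(c['R'])[0],c['t'],K,c['dist_coeffs'])[0].reshape(-1,2)
E
python3 - <<'E'
from h import *
import pickle
d=pickle.load(open("d0.pkl","rb"));im,c=d['top'];im2,c2=d['side']
def big(m,x0,y0,x1,y1):
    k=np.zeros_like(m);k[y0:y1,x0:x1]=m[y0:y1,x0:x1]
    k=cv2.morphologyEx(k,cv2.MORPH_CLOSE,np.ones((3,3)))
    return max(cv2.findContours(k,0,1)[0],key=cv2.contourArea)
hsv=cv2.cvtColor(im,cv2.COLOR_RGB2HSV);h2=cv2.cvtColor(im2,cv2.COLOR_RGB2HSV)
# base dark+tray: not wood (low saturation)
m=((hsv[...,1]<75)*255).astype(np.uint8)
cb=big(m,170,130,285,255);rb=cv2.minAreaRect(cb);bx=cv2.boxPoints(rb);print('base',rb,onz(c,bx,.006).round(4).tolist())
m=((hsv[...,1]<70)&(hsv[...,2]>150))*np.uint8(255)
ct=big(m,170,130,285,255);rt=cv2.minAreaRect(ct);tb=cv2.boxPoints(rt);print('tray',rt,onz(c,tb,.044).round(4).tolist())
for n,q in(('base',(bx,.006)),('tray',(tb,.044))):
    P=onz(c,*q)[:,:2];e=np.roll(P,-1,0)-P;L=np.linalg.norm(e,axis=1);print(n,P.mean(0).round(4),L.round(4),np.degrees(np.arctan2(e[:,1],e[:,0])).round(1))
def yel(hs,x0,y0,x1,y1):
    m=((hs[...,0]>20)&(hs[...,0]<34)&(hs[...,1]>130)&(hs[...,2]>130))*np.uint8(255)
    return big(m,x0,y0,x1,y1)
y1=yel(hsv,225,212,250,238);y2=yel(h2,250,180,272,206)
print(y1.reshape(-1,2).tolist(),y2.reshape(-1,2).tolist())
g=lambda q:[(lambda M:(M['m10']/M['m00'],M['m01']/M['m00']))(cv2.moments(q))]
print('tab2',two(c,g(y1),c2,g(y2)),g(y1),g(y2))
# mat: darker cork, ellipse
a=np.concatenate([cv2.resize(im[135:250,170:285,::-1],(390,390),interpolation=2),cv2.resize(im2[165:225,240:330,::-1],None,fx=4.4,fy=4.4,interpolation=2).copy()[:264].__getitem__(slice(None)) if 0 else cv2.resize(im2[165:225,240:330,::-1],(390,390),interpolation=2)],1)
cv2.drawContours
cv2.imwrite("pics/crop0.png",a)
lab=cv2.cvtColor(im,cv2.COLOR_RGB2LAB);g0=cv2.GaussianBlur(hsv[...,2],(3,3),0)
cv2.imwrite("pics/mat.png",cv2.resize(im[155:245,305:400,::-1],None,fx=5,fy=5))
for z,p in((.036,(304,273)),(.036,(339,278)),(.004,(350.5,200))):print(onz(c,[p],z).round(4))
E
```

```text
base ((227.64707946777344, 191.08822631835938), (70.83244323730469, 89.3309326171875), 19.653823852539062) [[0.5004, 0.2953, 0.006], [0.6855, 0.2378, 0.006], [0.6304, 0.093, 0.006], [0.4499, 0.1552, 0.006]]
tray ((226.90342712402344, 187.95018005371094), (55.97066116333008, 80.560546875), 21.571308135986328) [[0.5061, 0.273, 0.044], [0.6641, 0.2176, 0.044], [0.6187, 0.1094, 0.044], [0.4641, 0.1678, 0.044]]
base [0.5666 0.1953] [0.1938 0.1549 0.1909 0.1489] [ -17.3 -110.8  161.    70.2]
tray [0.5632 0.1919] [0.1674 0.1174 0.1653 0.1133] [ -19.3 -112.8  159.3   68.2]
[[233, 218], [234, 219], [234, 220], [234, 221], [235, 222], [235, 223], [235, 224], [236, 225], [236, 226], [236, 227], [236, 228], [237, 229], [237, 230], [238, 229], [238, 228], [238, 227], [237, 226], [237, 225], [237, 224], [236, 223], [236, 222], [236, 221], [235, 220], [235, 219], [234, 218]] [[262, 187], [262, 188], [261, 189], [260, 189], [259, 189], [258, 190], [257, 190], [257, 191], [257, 192], [257, 193], [257, 194], [258, 195], [258, 196], [258, 197], [257, 198], [257, 199], [257, 200], [258, 200], [259, 199], [260, 199], [261, 199], [262, 198], [262, 197], [263, 196], [264, 196], [264, 195], [264, 194], [264, 193], [264, 192], [264, 191], [264, 190], [264, 189], [263, 188], [263, 187]]
tab2 (array([0.48548642, 0.17043532, 0.0599079 ]), np.float64(0.001625640811641527)) [(235.94623655913978, 224.0752688172043)] [(260.5078125, 193.5234375)]
[[0.3903 0.0379 0.036 ]]
[[ 0.3799 -0.031   0.036 ]]
[[ 0.5444 -0.0641  0.004 ]]
```

View pics/crop0.png

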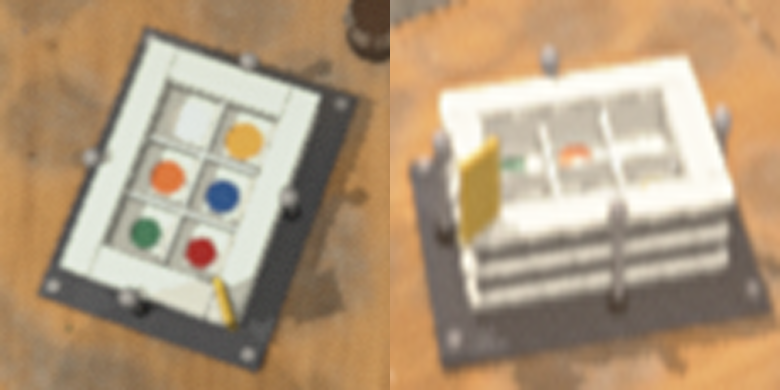

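View pics/mat.png

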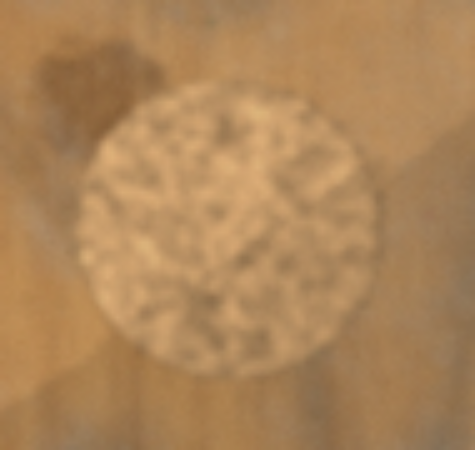

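The crop shows the rim corners at about (148,30), (320,95), (235,325) and (62,265) in crop pixels, with the tab in the lower right as expected. The mat crop gives a full circle centred at about (227.5,228), which is (350.5,200.6) in the full picture.

```bash
python3 - <<'E'
from h import *
import pickle
from plant import r
from scipy.spatial.transform import Rotation as Ro
d=pickle.load(open("d0.pkl","rb"));c=d['top'][1];c2=d['side'][1]
uv=np.array([[148,30],[320,95],[235,325],[62,265]])/390*115+[169.5,134.5]
P=onz(c,uv,.044)[:,:2]
L=np.array([[75,55],[75,-55],[-75,-55],[-75,55]])/1e3
def fit(L,P):
    a=L-L.mean(0);b=P-P.mean(0);th=np.arctan2((a[:,0]*b[:,1]-a[:,1]*b[:,0]).sum(),(a*b).sum())
    R=np.array([[np.cos(th),-np.sin(th)],[np.sin(th),np.cos(th)]]);return th,R,P.mean(0)-R@L.mean(0)
th,R,t=fit(L,P);print('yaw',np.degrees(th),t,'res mm',((L@R.T+t-P)*1e3).round(1).tolist())
# side-view rim corners: crop scale 390/90, 390/60
uvs=np.array([[690,58],[730,200],[462,205],[442,95]])-[390,0];uvs=uvs*[90/390,60/390]+[239.5,164.5]
P2=onz(c2,uvs,.044)[:,:2];th2,R2,t2=fit(L,P2);print('side yaw',np.degrees(th2),t2,((L@R2.T+t2-P2)*1e3).round(1).tolist())
tl=np.array([-66,-48.4])/1e3
print('tab pred',R@tl+t,R2@tl+t2,'mat',onz(c,[[350,200.1]],.004))
s=r.get_state();T=Ro.from_euler('xyz',s['eef_rot'],degrees=True);print(T.as_matrix().round(3))
E
```

```text
yaw -19.309883299594254 [0.56456304 0.19409068] res mm [[-3.7, -1.5], [2.1, 0.1], [0.8, 0.4], [0.8, 1.1]]
side yaw -23.589909673709847 [0.56574453 0.19796283] [[2.7, -0.1], [0.5, 2.0], [-9.1, -11.6], [5.9, 9.7]]
tab pred [0.48627116 0.17023817] [0.48589086 0.18001985] mat [[ 0.5441844 -0.0630052  0.004    ]]
[[-0.902 -0.431 -0.001]
 [-0.431  0.902  0.001]
 [ 0.     0.001 -1.   ]]
```

```bash
R='[[[-0.026,0.031,0.005,0,0,0,-0.1],[-0.058,0.070,0.012,0,0,0,-0.1],[-0.090,0.109,0.018,0,0,0,-0.1],[-0.122,0.148,0.025,0,0,0,-0.1],[-0.154,0.187,0.031,0,0,0,-0.1]]]'
python3 -m pendant '[[[-0.026,0.031,0.005,0,0,0,-0.1],[-0.058,0.070,0.012,0,0,0,-0.1],[-0.090,0.109,0.018,0,0,0,-0.1],[-0.122,0.148,0.025,0,0,0,-0.1],[-0.154,0.187,0.031,0,0,0,-0.1]]]'
python3 -m pendant '[[[-0.032,0.039,0.006,0,0,0,-0.1],[-0.064,0.078,0.012,0,0,0,-0.1],[-0.096,0.117,0.018,0,0,0,-0.1],[-0.128,0.156,0.025,0,0,0,-0.1],[-0.160,0.195,0.031,0,0,0,-0.1]]]'
python3 -m pendant '[[[-0.032,0.039,0.006,0,0,0,-0.1],[-0.064,0.078,0.012,0,0,0,-0.1],[-0.096,0.117,0.018,0,0,0,-0.1],[-0.120,0.146,0.024,0,0,0,-0.1],[-0.130,0.158,0.026,0,0,0,-0.1]]]'
python3 - <<'E'
from plant import r
s=r.get_state();print(s['time_s'],s['tcp_pos'],s['eef_rot'],s['gripper_width'],s['joints'])
E
```

```text
time_s: 0.6
tcp_pos: [0.3484, -0.3754, 0.3734]
eef_rot: [180.0, -0.0, -154.5]
contact_force: [2.0, 0.9, 0.6]
gripper_width: 0.0534
gripper_force: 0.0
time_s: 1.1
tcp_pos: [0.4076, -0.1344, 0.3434]
eef_rot: [-180.0, 0.0, -154.5]
contact_force: [0.5, -1.2, -0.5]
gripper_width: 0.0398
gripper_force: 0.0
time_s: 1.6
tcp_pos: [0.4574, 0.0653, 0.317]
eef_rot: [180.0, -0.0, -154.3]
contact_force: [0.2, -0.8, 0.2]
gripper_width: 0.0398
gripper_force: 0.0
1.6 [0.45743973 0.06534402 0.31697385] [ 1.79998802e+02 -1.72633772e-02 -1.54295013e+02] 0.039837581189259605 [ 3.26521374e+01  4.95026095e+00 -3.23954297e+01 -4.12109796e-03
 -5.26713012e+01 -9.69446513e+01]
```

```bash
python3 -m pendant '[[[-0.022,0.025,0.008,0,0,3,-0.1],[-0.046,0.053,0.018,0,0,6,-0.1],[-0.064,0.075,0.025,0,0,8,-0.1],[-0.071,0.0825,0.027,0,0,8.8,-0.1],[-0.071,0.0825,0.027,0,0,8.8,-0.1]]]'
python3 - <<'E'
from h import *
from plant import r
from scipy.spatial.transform import Rotation as Ro
a=[r.capture(n) for n in("side","top")];s=r.get_state();R=Ro.from_euler('xyz',s['eef_rot'],degrees=True)
print(s['time_s'],s['tcp_pos'],s['eef_rot'],s['contact_force']);print('shift to tab z.227',R.inv().apply(np.array([.4857,.1703,.227])-s['tcp_pos']))
cv2.imwrite("pics/b.png",np.concatenate([cv2.resize(a[0][120:240,190:310,::-1],(400,400)),cv2.resize(a[1][170:250,190:270,::-1],(400,400))],1))
E
```

```text
time_s: 2.1
tcp_pos: [0.4856, 0.1681, 0.2899]
eef_rot: [-180.0, -0.1, -163.2]
contact_force: [-0.6, -0.9, -0.0]
gripper_width: 0.0398
gripper_force: 0.0
2.2 [0.48518377 0.16665337 0.29041301] [-1.79981638e+02 -5.56153351e-02 -1.63236704e+02] [0.13387708 0.53889336 0.14284044]
shift to tab z.227 [-0.0016076   0.00336309  0.0634104 ]
```

View pics/b.png

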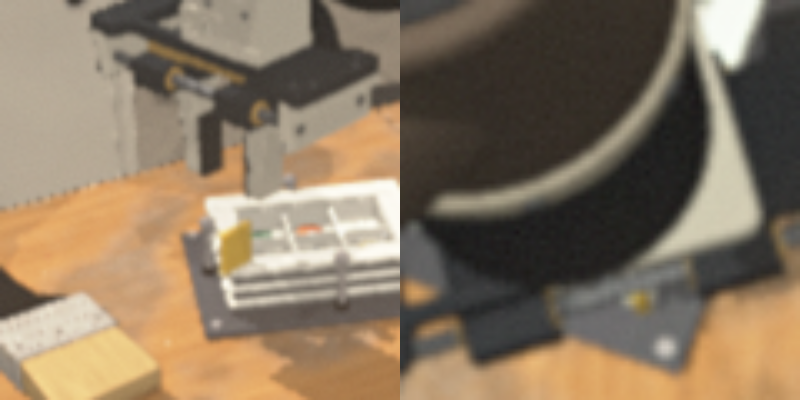

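The side view shows the tab, at crop (237,250), midway under the open fingers. The arm hides the tab from the top camera. I descend partway and look again.

```bash
python3 -m pendant '[[[-0.001,0.001,0.010,0,0,0,-0.1],[-0.001,0.002,0.022,0,0,0,-0.1],[-0.001,0.002,0.031,0,0,0,-0.1],[-0.001,0.002,0.034,0,0,0,-0.1],[-0.001,0.002,0.034,0,0,0,-0.1]]]'
python3 - <<'E'
from h import *
from plant import r
from scipy.spatial.transform import Rotation as Ro
import pickle
a=[r.capture(n) for n in("side","top")];s=r.get_state();R=Ro.from_euler('xyz',s['eef_rot'],degrees=True)
print(s['time_s'],s['tcp_pos'],s['eef_rot'],s['contact_force'],s['gripper_width']);print('shift to tab z.227',R.inv().apply(np.array([.4857,.1703,.227])-s['tcp_pos']))
v=a[0][150:225,210:310,::-1]
v=cv2.resize(v,None,fx=7,fy=7,interpolation=2)
c=r.camera_params('side')
p=proj(c,[s['tcp_pos']+R.apply([0,w,.178]) for w in(-s['gripper_width']/2,0,s['gripper_width']/2)])
for q in p: cv2.circle(v,tuple(int(x) for x in (q-[210,150]+.5)*7),3,(0,0,255),-1)
cv2.imwrite("pics/c.png",v)
E
```

```text
time_s: 2.7
tcp_pos: [0.4857, 0.1692, 0.2558]
eef_rot: [-180.0, -0.1, -163.3]
contact_force: [-0.7, 0.2, 0.0]
gripper_width: 0.0393
gripper_force: 0.0
2.8 [0.48596947 0.16958713 0.25660766] [-1.79993084e+02 -1.64986454e-03 -1.63253224e+02] [-0.00522558  0.8541751   0.44464429] 0.039274760666211724
shift to tab z.227 [5.17813542e-05 7.63856304e-04 2.96075653e-02]
```

View pics/c.png

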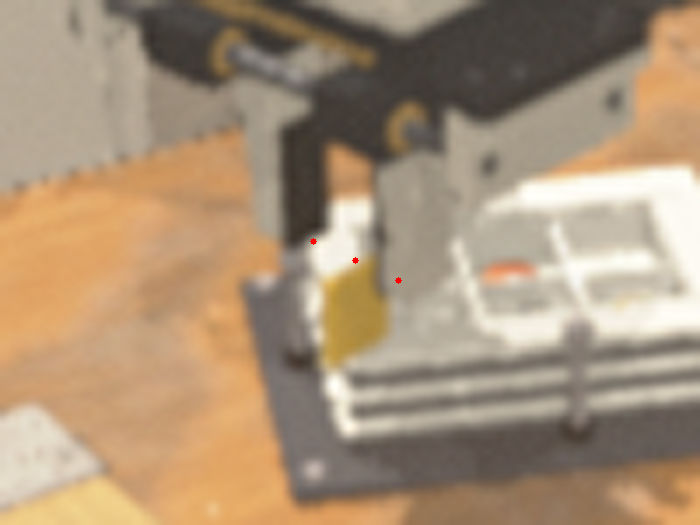

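The tab top, at about (355,268) in the crop, sits centred between the projected fingertips at (313,241) and (398,280). I descend and grip gently, then firmly.

```bash
python3 -m pendant '[[[0,0.001,0.008,0,0,0,-0.1],[0,0.001,0.016,0,0,0,-0.1],[0,0.001,0.024,0,0,0,-0.1],[0,0.001,0.028,0,0,0,-0.1],[0,0.001,0.0285,0,0,0,-0.1]]]'
python3 -m pendant '[[[0,0,0,0,0,0,-0.4],[0,0,0,0,0,0,-0.6],[0,0,0,0,0,0,-0.8],[0,0,0,0,0,0,-1],[0,0,0,0,0,0,-1]]]' 10
python3 -m pendant '[[[0,0,0,0,0,0,-1],[0,0,0,0,0,0,-1],[0,0,0,0,0,0,-1]]]' 50
```

```text
time_s: 3.3
tcp_pos: [0.4854, 0.1704, 0.2272]
eef_rot: [-180.0, -0.1, -163.3]
contact_force: [-0.2, -0.4, -0.1]
gripper_width: 0.0395
gripper_force: 0.0
time_s: 3.8
tcp_pos: [0.4856, 0.1705, 0.2282]
eef_rot: [180.0, 0.0, -163.3]
contact_force: [1.2, -0.1, 0.0]
gripper_width: 0.0057
gripper_force: 10.0
time_s: 4.1
tcp_pos: [0.4856, 0.1705, 0.2282]
eef_rot: [-180.0, 0.0, -163.3]
contact_force: [-1.7, 0.1, 0.2]
gripper_width: 0.0055
gripper_force: 50.0
```

```bash
python3 -m pendant '[[[-0.0027,0,-0.0024,0,0.8,0,-1],[-0.0054,0,-0.0048,0,1.6,0,-1],[-0.0081,0,-0.0072,0,2.4,0,-1],[-0.0108,0,-0.0095,0,3.2,0,-1],[-0.0135,0,-0.0118,0,4,0,-1]]]'
cat >st.py <<'E'
from h import *
from plant import r
from scipy.spatial.transform import Rotation as Ro
s=r.get_state();R=Ro.from_euler('xyz',s['eef_rot'],degrees=True)
g=s['tcp_pos']+R.apply([0,0,.159]);print('t',s['time_s'],'grip',g.round(4),'F',s['contact_force'].round(1),'M',s['moment'].round(2),'corner',(g+R.apply([-.175,0,.028])).round(4),'centre',(g+R.apply([-.0818,0,.046])).round(4),'rot',s['eef_rot'].round(2))
E
python3 st.py
```

```text
time_s: 4.6
tcp_pos: [0.4988, 0.1744, 0.2399]
eef_rot: [-180.0, -4.1, -163.3]
contact_force: [2.0, -0.9, -4.3]
gripper_width: 0.0058
gripper_force: 50.0
t 4.6 grip [0.488  0.1711 0.0813] F [ 2.  -0.9 -4.3] M [-0.37 -0.5  -0.04] corner [0.6532 0.2208 0.0409] centre [0.563  0.1937 0.0296] rot [-179.99   -4.09 -163.27]
```

```bash
python3 -m pendant '[[[-0.0027,0,-0.0024,0,0.8,0,-1],[-0.0054,0,-0.0048,0,1.6,0,-1],[-0.0081,0,-0.0072,0,2.4,0,-1],[-0.0108,0,-0.0095,0,3.2,0,-1],[-0.0135,0,-0.0118,0,4,0,-1]]]'
python3 st.py
python3 - <<'E'
from plant import r
import cv2
cv2.imwrite("pics/e.png",cv2.resize(r.capture("side")[140:230,220:340,::-1],None,fx=6,fy=6,interpolation=2))
E
```

```text
time_s: 5.1
tcp_pos: [0.5119, 0.1783, 0.2506]
eef_rot: [-180.0, -8.2, -163.3]
contact_force: [-3.0, -1.9, -1.7]
gripper_width: 0.0056
gripper_force: 50.0
t 5.1 grip [0.4903 0.1717 0.0932] F [-3.  -1.9 -1.7] M [-0.7   0.97 -0.05] corner [0.6524 0.2204 0.0406] centre [0.5616 0.1931 0.036 ] rot [-179.98   -8.16 -163.28]
```

View pics/e.png

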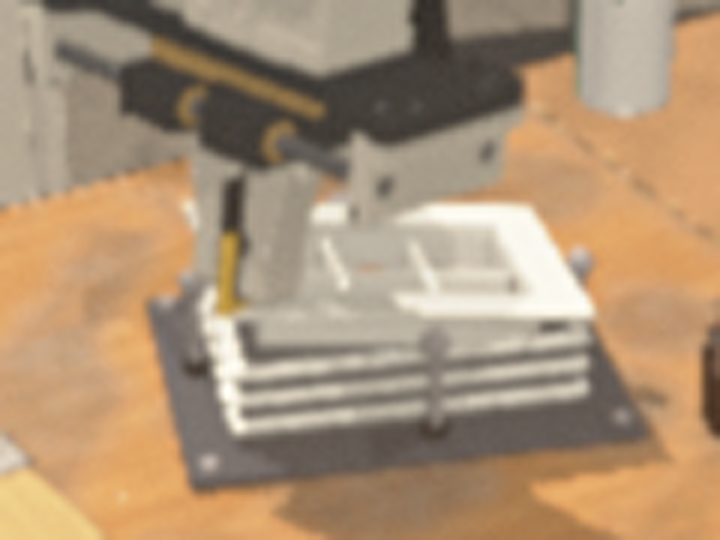

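The tray is tipping with its far end still on the stack, and the stack has not moved. I continue.

```bash
python3 -m pendant '[[[-0.0025,0,-0.0024,0,0.8,0,-1],[-0.0052,0,-0.0048,0,1.6,0,-1],[-0.0078,0,-0.0072,0,2.4,0,-1],[-0.0103,0,-0.0095,0,3.2,0,-1],[-0.0129,0,-0.0118,0,4,0,-1]]]'
python3 st.py
```

```text
time_s: 5.65
tcp_pos: [0.5265, 0.1832, 0.261]
eef_rot: [180.0, -12.0, -163.2]
contact_force: [-2.6, 0.2, -1.4]
gripper_width: 0.0055
gripper_force: 50.0
t 5.65 grip [0.4949 0.1737 0.1054] F [-2.6  0.2 -1.4] M [ 0.46  0.35 -0.06] corner [0.6532 0.2214 0.0417] centre [0.5623 0.1941 0.0434] rot [ 179.96  -11.99 -163.24]
```

```bash
python3 -m pendant '[[[-0.0027,0,-0.0023,0,0.9,0,-1],[-0.0055,0,-0.0046,0,1.8,0,-1],[-0.0083,0,-0.0069,0,2.7,0,-1],[-0.0112,0,-0.0093,0,3.6,0,-1],[-0.0140,0,-0.0118,0,4.4,0,-1]]]'
python3 st.py
python3 - <<'E'
from plant import r
import cv2
cv2.imwrite("pics/f.png",cv2.resize(r.capture("side")[140:230,220:340,::-1],None,fx=6,fy=6,interpolation=2))
E
```

```text
time_s: 6.15
tcp_pos: [0.5418, 0.1875, 0.2693]
eef_rot: [180.0, -16.5, -163.3]
contact_force: [-1.9, -0.4, -0.2]
gripper_width: 0.0059
gripper_force: 50.0
t 6.15 grip [0.4987 0.1745 0.1169] F [-1.9 -0.4 -0.2] M [ 0.58 -0.22 -0.02] corner [0.6518 0.2206 0.0404] centre [0.5613 0.1934 0.0496] rot [ 180.    -16.46 -163.25]
```

View pics/f.png

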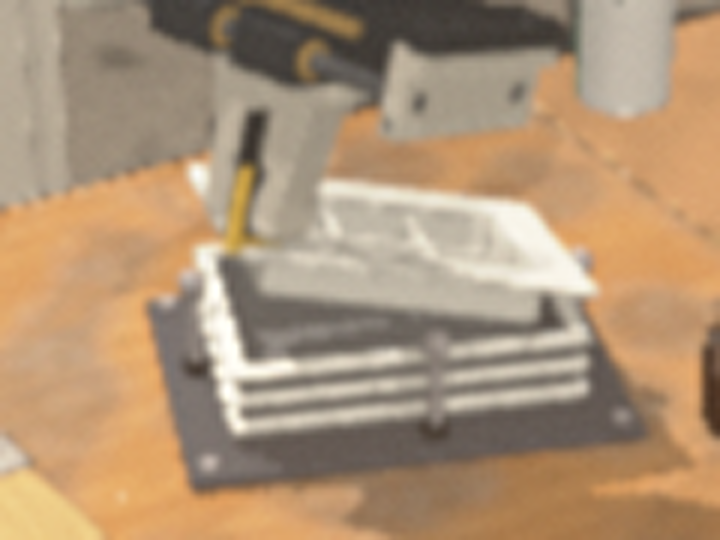

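Tab corner is up about 48 mm, and the computed far corner (z≈40 mm) still rests on the stack rim. Both posts in view are clear. Now I lift straight up.

```bash
python3 -m pendant '[[[0.0011,0,-0.0038,0,0,0,-1],[0.0034,0,-0.0115,0,0,0,-1],[0.0062,0,-0.0211,0,0,0,-1],[0.0097,0,-0.0326,0,0,0,-1],[0.0131,0,-0.0441,0,0,0,-1]]]'
python3 -m pendant '[[[0.0034,0,-0.0115,0,0,0,-1],[0.0068,0,-0.0230,0,0,0,-1],[0.0102,0,-0.0345,0,0,0,-1],[0.0128,0,-0.0432,0,0,0,-1],[0.0142,0,-0.0480,0,0,0,-1]]]'
python3 st.py
```

```text
time_s: 6.7
tcp_pos: [0.5414, 0.1872, 0.3168]
eef_rot: [180.0, -16.3, -163.3]
contact_force: [0.0, -0.7, -1.2]
gripper_width: 0.0053
gripper_force: 50.0
time_s: 7.2
tcp_pos: [0.5414, 0.1873, 0.3665]
eef_rot: [180.0, -16.3, -163.3]
contact_force: [-0.3, 0.5, -0.7]
gripper_width: 0.0058
gripper_force: 50.0
t 7.2 grip [0.4985 0.1745 0.2139] F [-0.3  0.5 -0.7] M [ 0.3  -0.91 -0.03] corner [0.6518 0.2206 0.1378] centre [0.5613 0.1934 0.1467] rot [ 179.98  -16.33 -163.25]
```

```bash
python3 -m pendant '[[[0.0111,0,0.0004,0,-4,0,-1],[0.0221,0,0.0015,0,-8,0,-1],[0.0331,0,0.0035,0,-12,0,-1],[0.0412,0,0.0054,0,-15,0,-1],[0.0446,0,0.0064,0,-16.3,0,-1]]]'
python3 st.py
```

```text
time_s: 7.7
tcp_pos: [0.4976, 0.174, 0.372]
eef_rot: [180.0, -0.0, -163.2]
contact_force: [0.6, 0.5, -0.4]
gripper_width: 0.0059
gripper_force: 50.0
t 7.7 grip [0.4975 0.174  0.213 ] F [ 0.6  0.5 -0.4] M [-0.06  0.04 -0.06] corner [0.6651 0.2245 0.185 ] centre [0.5758 0.1976 0.167 ] rot [ 1.7999e+02 -1.0000e-02 -1.6324e+02]
```

```bash
python3 -m pendant '[[[0.006,-0.014,0.001,0,0,0,-1],[0.018,-0.041,0.003,0,0,0,-1],[0.032,-0.073,0.005,0,0,0,-1],[0.046,-0.105,0.007,0,0,0,-1],[0.060,-0.136,0.010,0,0,0,-1]]]'
python3 -m pendant '[[[0.014,-0.031,0.002,0,0,0,-1],[0.027,-0.061,0.004,0,0,0,-1],[0.037,-0.085,0.006,0,0,0,-1],[0.044,-0.100,0.007,0,0,0,-1],[0.046,-0.104,0.007,0,0,0,-1]]]'
python3 -m pendant '[[[0,0,0,0,0,0,-1],[0,0,0,0,0,0,-1],[0,0,0,0,0,0,-1]]]'
python3 st.py
python3 - <<'E'
from plant import r
import cv2,pickle,numpy as np
a=[r.capture(n) for n in("side","top")];pickle.dump(a,open("d1.pkl","wb"))
cv2.imwrite("pics/g.png",np.concatenate([cv2.resize(a[0][140:320,230:410,::-1],(400,400)),cv2.resize(a[1][120:280,260:420,::-1],(400,400))],1))
E
```

```text
time_s: 8.2
tcp_pos: [0.4802, 0.0253, 0.3616]
eef_rot: [-180.0, -0.2, -163.2]
contact_force: [0.8, 0.1, -0.3]
gripper_width: 0.0056
gripper_force: 50.0
time_s: 8.7
tcp_pos: [0.4658, -0.0878, 0.3545]
eef_rot: [180.0, -0.2, -163.4]
contact_force: [0.8, 0.6, -0.7]
gripper_width: 0.0054
gripper_force: 50.0
time_s: 9.0
tcp_pos: [0.4664, -0.0854, 0.3549]
eef_rot: [180.0, -0.1, -163.2]
contact_force: [0.2, -0.6, -1.0]
gripper_width: 0.0056
gripper_force: 50.0
t 9.0 grip [ 0.4661 -0.0855  0.1959] F [ 0.2 -0.6 -1. ] M [-0.03  0.04 -0.06] corner [ 0.6336 -0.035   0.1676] centre [ 0.5444 -0.0619  0.1498] rot [ 1.8000e+02 -1.1000e-01 -1.6322e+02]
```

View pics/g.png

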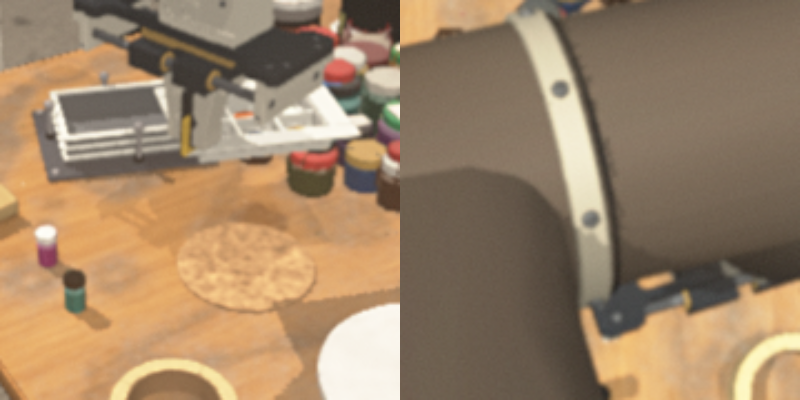

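The tray is held above the mat, the stack is still standing and the vials are untouched. To check level, I compare the predicted rim corners with the side picture.

```bash
python3 - <<'E'
from h import *
import pickle
from plant import r
from scipy.spatial.transform import Rotation as Ro
a=pickle.load(open("d1.pkl","rb"))[0];c=r.camera_params('side')
s=r.get_state();R=Ro.from_euler('xyz',s['eef_rot'],degrees=True).as_matrix()
g=s['tcp_pos']+R@[0,0,.159];al=np.arctan2(103.4,141)
S=-R[:,0];U=-R[:,2];V=np.cross(U,S);X=S*np.cos(al)-V*np.sin(al);Y=np.cross(U,X)
tab=np.array([-.066,-.0484,.046]);f=lambda p:g+np.c_[X,Y,U]@(np.array(p)/1e3-tab)
P=[f(p) for p in([75,55,22],[75,-55,22],[-75,-55,22],[-75,55,22],[75,-55,18],[-75,-55,18])]
uv=proj(c,P);x0,y0=290,160;v=cv2.resize(a[y0:y0+70,x0:x0+115,::-1],None,fx=6.5,fy=6.5,interpolation=2)
print(uv.round(1).tolist())
for q in uv: cv2.circle(v,tuple(int(x) for x in (q-[x0,y0]+.5)*6.5),2,(0,0,255),-1)
cv2.imwrite("pics/k.png",v)
E
```

```text
[[371.0, 171.2], [392.4, 198.9], [313.0, 207.9], [298.9, 178.4], [392.2, 200.8], [312.9, 209.8]]
```

View pics/k.png

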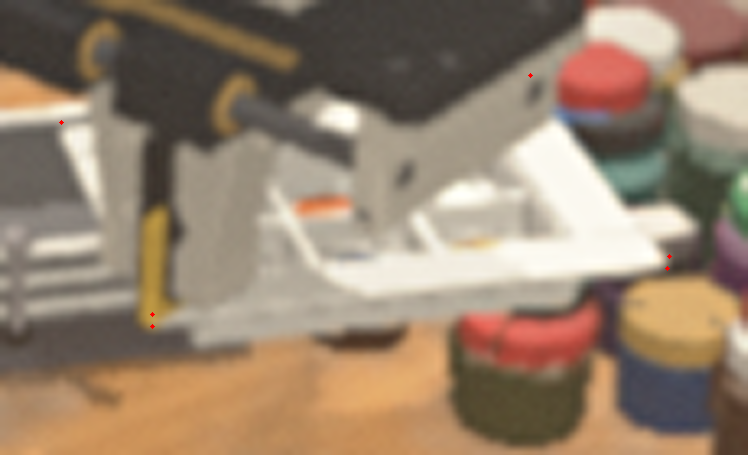

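```bash
python3 -m pendant '[[[0,0,0,0,0,0,-1],[0,0,0,0,0,0,-1],[0,0,0,0,0,0,-1],[0,0,0,0,0,0,-1],[0,0,0,0,0,0,-1]]]'
python3 st.py; python3 -c "
from plant import r
print(r.get_state()['qd'].round(2));print(r.close_job())"
```

```text
time_s: 9.6
tcp_pos: [0.4661, -0.0859, 0.3549]
eef_rot: [180.0, -0.1, -163.3]
contact_force: [0.3, -0.3, -0.7]
gripper_width: 0.0056
gripper_force: 50.0
t 9.6 grip [ 0.4659 -0.086   0.1959] F [ 0.3 -0.3 -0.7] M [-0.03  0.09  0.01] corner [ 0.6334 -0.0356  0.1676] centre [ 0.5441 -0.0625  0.1498] rot [ 1.8000e+02 -1.0000e-01 -1.6326e+02]
[-0.02  0.1  -0.09 -0.03 -0.05  0.08]
the job is handed in; nothing more can be done
None
```

The job is handed in at 9.6 s: I peeled the palette by its tab (tab corner up about 48 mm with the far corner still on the stack), lifted it clear, and it is held level and still at about 15 cm, within about 1 mm of the mat's measured middle; the stack looked unmoved and the vials undisturbed in the pictures.

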